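Reset the depth stop of a dough press and lock it with its jam nut

ROBOT

A 7-joint arm with a two-finger parallel gripper is mounted at the origin on a cart in front of the work surface, level with it; the furniture and walls round the work are solid. World frame = base frame: x ahead of the robot, y to its left, z up, the work surface at z = 0. Lengths are in mm, angles in rad, forces in N, time in s.
With the tool pointing down it reaches from about 425 to 825 mm from the base axis. Payload 3.6 kg.
Tool frame: the origin (TCP) lies midway between the tips of the shut fingers; the grasp point (between the pads) lies 19 mm behind it (manip.grip_point_offset is the z of the grasp point in the tool frame, in mm); z points along the fingers, y is the line along which they close (so a half turn about z gives the same grasp; the last joint's range is limited). The gripper opens to 93 mm and grips with 3 to 60 N. Pads are 15 mm wide; open, the fingers measure 128 mm over their backs; the gripper's body (75 mm by 188 mm) begins 65 mm behind the grasp point.
Start: joints at [-1.264, 0.615, -0.013, 1.423, 0.008, 1.103, -0.04], TCP at [212.314, 614.316, 218.64] pointing down, gripper open.
Joint ranges: [-3.12, 3.12], [-0.3, 2.06], [-1.34, 1.32], [0.26, 2.42], [-1.36, 4.5], [0.01, 1.98], [-2.84, 2.84]. Speed limits (rad/s): [2.79, 2.79, 3.14, 3.14, 3.14, 3.14, 3.14].

INTERFACE

Orientations are given as [roll, pitch, yaw] about the fixed x, y, z axes, in that order (R = Rz(yaw) Ry(pitch) Rx(roll)).
In Python, from workcell import status, cams, finish_job, manip gives the robot as it stands. The module is installed in compiled form; this text tells all that it offers.
- The arm moves only by the tool carry_out, never from a script. Its arguments are lists of equal length, an entry for each row: "fingers": the gripper's target within -1 to 1 (fully open at 1, half-way at 0, shut at -1); "travel": the shift along the tool's x, y, z in cm, a list of three; "angular": the turn, a rotation vector about the tool's x, y, z in rad, a list of three. A call has 1 to 5 rows; each row is the pose to reach, as a shift and turn from the pose commanded when the call began, along the tool's axes at that moment; what a row does not reach only later rows make up. A row lasts 1/10 s, in which the tool goes at most 50 mm and 8.59 degrees, less where a joint would pass 70% of its speed; a pose out of reach is approached as far as the arm can. A call with a gripper value outside its range is refused whole. The fingers move at their own pace and stop on an object; the grip force is fixed at half the most. Time passes only in rows, so rows that repeat a pose let the fingers close. It gives the time, the measured TCP pose, the force, the opening and the grip force at its end, in the units of the state.
- status.sense(): the state, without advancing time (a new reading comes with each control period).
- cams.snapshot(name): name is "scene" or "top" or "wrist"; returns (picture, depth): 400x640x3 uint8, blue, green, red; 400x640 float32, mm along the optical axis (not along the pixel's ray), 0 where there is no reading.
- cams.calibration(name): a dict with "fx", "fy", "cx", "cy" (pixels), "eye" and "orientation" of the camera in the world. Camera axes: x right, y up, looking along -z (the intrinsics and any distortion apply to the point x, -y, -z); pixel columns grow to the right and rows downward; lengths in mm; the calibration is good to about 2 mm. A picture is of the moment at which its call begins: read the wrist's pose just before it. calibration takes no time and is no camera call; for the wrist camera it gives the pose at the moment of the call.
- finish_job(): hands the job in; it is judged then, once.
The state is a dict: "time_s": time; "joints": joint angles; "qvel": joint speeds; "tau": joint torques, N m; "position": TCP position; "tcp_rot": TCP orientation; "contact_force": force on the tool from outside, world axes, zero at the start; "wrist_torque": the same for the moment, N m; "gripper_width": finger opening in mm; "finger_force": force on a finger pad.
Only numpy, scipy, OpenCV 4.12 (cv2) and the standard library are available. Lean on these libraries where they do the work, as an engineer would, in place of code of your own. Each camera call takes 0.05 s, during which the arm holds its last target. There are 200 camera calls.

TASK

The press is latched shut on its 4 mm setting strip, but its depth-stop screw stands too high. Slacken the big hexagon jam nut, screw the knurled stop screw down until its foot bears lightly on the white button (finger-tight, not so hard that it jacks the plates apart), then run the nut down and tighten it again, hand-firm but not forced, without disturbing the things round about.

Things in the scene. Friction and masses are not known exactly. Their poses are not given: they have to be found in the camera images.
- press: Grey cast-aluminium dough press, fixed: two round plates 184 mm across, hinge at the back, lever with black grip latched over the top, 90 mm high at most. Origin: centre of the underside; x from the lever pivot (front) to the hinge (back), z up. The depth stop's vertical axis is at x -85, y +85 mm, in an ear 40 mm across whose top is 40 mm high.
- nut_mid (a point): Centre of the hexagon jam nut (plain steel, 36 mm across flats, 14 mm high, this point at half height), 51 mm above the worktop, on the screw axis. x points square out of a flat (flats every 60 degrees), z up. Right-hand thread, 5 mm a turn: anticlockwise from above loosens and lifts it.
- jam_nut: The jam nut, origin at its underside. Tight at the start (break-away 0.15 to 0.4 N m); 0.25 to 0.4 rad anticlockwise slackens it, then it turns freely, stays where left and does not drag the screw. Retightening: from the touch the torque grows about 1 N m per rad (2 to 4 mN m per N of clamping); hand-firm is 0.15 to 0.25 N m above free running, 0.1 too loose, 0.35 too much.
- washer: Steel washer under the nut, 30 mm across, 2 mm thick, keyed to the screw so that it turns with it and the nut does not drag the screw. Origin at its underside. Presses on a black fibre ring on the ear.
- screw_head (a point): Middle of the stop screw's round knurled head (22 mm across, 15 mm high), on the same axis above the nut; 75.5 mm above the worktop once the foot is on the button, 1 to 2.3 mm more at the start. A 12 mm shank leads down through the nut.
- stop_screw: The stop screw, origin at its foot's underside (a pad 15 mm across), z up. Right-hand thread, 5 mm a turn: clockwise from above lowers it. Locked while the nut is tight, else turns freely and stays where left. Starts 1.3 to 2.8 rad above the button. From the touch the torque grows about 0.5 N m per rad (2 to 3 mN m per N on it); finger-tight is 0.04 to 0.1 N m above free running.
- anvil: White nylon button, 21 mm across, in the lower ear under the screw's foot; origin at its underside, its top 5 mm higher, 18 mm above the worktop.
- spice_jar: Bystander: spice jar with a black cap, 41 mm across, 105 mm high; origin under its centre.
- garlic: Bystander: garlic bulb, 53 mm; origin under its centre.
- lemon: Bystander: lemon, 72 x 57 x 58 mm; origin under its centre.
- salt_mill: Bystander: small salt mill, 44 mm across, 90 mm high; origin under its centre.

How it is judged (in metres and radians):
On the way, in this order (a step that is already met when the one before it is completed fails the run):
1. the jam nut is slack: it no longer presses on its washer (contact force between jam_nut and washer below 1 N and contact force between stop_screw and anvil below 1 N), for 0.2 s.
2. with the nut still slack, the screw's foot bears on the white button with 4 to 70 N (contact force between jam_nut and washer below 5 N and contact force between stop_screw and anvil between 4 and 70 N), for 0.3 s.
At the end, for the whole second after the job is handed in: the screw's foot bears on the white button with 4 to 70 N, and the jam nut is tight on its washer with a clamping force of 25 to 130 N (contact force between stop_screw and anvil between 4 and 70 N and contact force between jam_nut and washer between 25 and 130 N); the robot touches nothing.
It fails at once if the screw is driven into the button with more than 100 N, which jacks the plates apart (contact force between stop_screw and anvil above 100 N).
It fails at once if the nut is forced: more than 160 N on its washer (contact force between jam_nut and washer above 160 N).
It fails at once if a bystander is moved by more than 30 mm (distance of any of spice_jar, garlic, lemon, salt_mill from where it was at the start of the episode above 0.03 m).
It also fails if it takes over 72 s, if anything falls off the work surface, if the arm or the gripper's body presses on something with over 40 N, if the wrist force passes 120 N, or if a joint passes its speed limit or range.

## Working session

There is one attempt and no reset: what is moved stays moved. The work goes in short steps, Python scripts to look and compute and a tool call to move; the robot and the scene stay as the last step left them, time stands still between calls to the robot, and variables do not carry over. Pictures are saved under pics/ and viewed, at most 10 in all, crops included, and the job is handed in when it is done.

Besides the shell and the picture viewer there is one more tool, called after ">>>" by a JSON object that holds its "api" and its "payload", one argument or row to a line. carry_out: Moves the arm, as the interface text tells. Its arguments: {"type":"object","properties":{"fingers":{"type":"array","items":{"type":"number"}},"travel":{"type":"array","items":{"type":"array","items":{"type":"number"}}},"angular":{"type":"array","items":{"type":"array","items":{"type":"number"}}}},"required":["fingers","travel","angular"]}

```bash
mkdir -p pics; cat > h.py <<'E'
import numpy as np,cv2
from workcell import status,cams,finish_job,manip
from scipy.spatial.transform import Rotation as R
def snap(n):
    c=cams.calibration(n); p,d=cams.snapshot(n); return c,p,d
E
python3 - <<'E'
from h import *
print(status.sense()); print(manip.grip_point_offset)
for n in ("scene","top","wrist"):
    c,p,d=snap(n); print(n,c); cv2.imwrite(f"pics/{n}0.png",p); np.save(n+"d.npy",d)
E
```

```text
{'time_s': 0.0, 'joints': array([-1.26448499,  0.61590973, -0.01261729,  1.42490745,  0.00812447,
        1.10337856, -0.04038283]), 'qvel': array([-1.39969967e-05,  7.16554449e-04,  8.36524113e-04, -6.45158026e-04,
       -3.92145964e-04,  1.59615713e-03, -3.62851608e-04]), 'tau': array([-3.96281730e-04, -4.58931470e+01,  2.09309282e-01, -1.65743244e+01,
       -6.09525852e-02,  2.04537611e-02,  2.50698331e-04]), 'position': array([212.09430447, 613.58361588, 217.48449786]), 'tcp_rot': array([-3.13904084e+00,  5.77855467e-05,  2.80887695e+00]), 'contact_force': array([ 0.71789731, -0.57558084, -0.45313407]), 'wrist_torque': array([-0.00878744, -0.01884781,  0.01415233]), 'finger_force': 0.0, 'gripper_width': 93.2910451206391}
-18.8
scene {'fx': 501.83469090004695, 'fy': 501.83469090004695, 'cx': 320.91097862537094, 'cy': 191.2313478991053, 'eye': array([-168.4996407 , -433.55542847,  938.72858525]), 'orientation': array([ 7.67790929e-01, -3.14010228e-04, -1.05809753e+00])}
top {'fx': 434.25488606804265, 'fy': 434.25488606804265, 'cx': 325.8639324233463, 'cy': 198.08305463206275, 'eye': array([ 475.4655676 ,  -28.51949346, 1056.50105271]), 'orientation': array([ 0.04826135,  0.02472424, -1.58122158])}
wrist {'fx': 277.2477210819161, 'fy': 277.2477210819161, 'cx': 319.72518117966973, 'cy': 200.52126866098334, 'eye': array([137.67631348, 639.81507846, 383.9636055 ]), 'orientation': array([-0.28626356,  0.00298255,  1.2380586 ])}
```

View pics/top0.png

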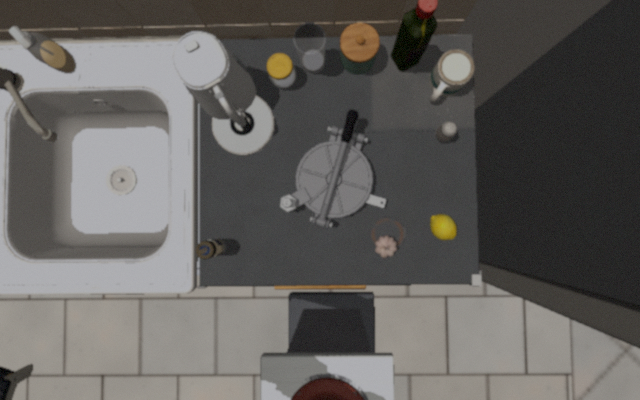

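View pics/scene0.png

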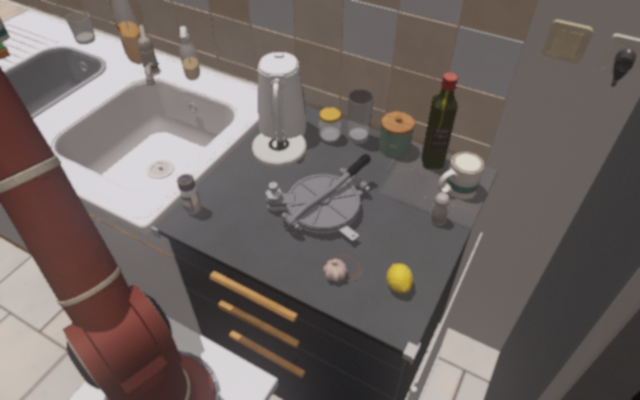

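Top view: the press is centred at about (335,180). The depth stop (nut and head) is at about (290,202), with the ear tab to the right at (375,201). The spice jar is at (210,248), the garlic at (386,246), the lemon at (443,227) and the mill at (448,130). The scene view agrees: the stop is at about (274,193), clear of the others.

```bash
cat >> h.py <<'E'
def ray(c,u,v,z):
    M=R.from_euler('xyz',c['orientation']).as_matrix()
    d=M@np.array([(u-c['cx'])/c['fx'],-(v-c['cy'])/c['fy'],-1]); t=(z-c['eye'][2])/d[2]
    return c['eye']+t*d
def move_to(x,y,z,yaw):
    "tool-frame shift (cm) and turn to a tool-down target, from the measured pose"
    s=status.sense(); T=R.from_euler('xyz',s['tcp_rot'])
    return (T.inv().apply(np.array([x,y,z])-s['position'])/10).round(2),(T.inv()*R.from_euler('xyz',[np.pi,0,yaw])).as_rotvec().round(3)
E
python3 - <<'E'
from h import *
c=cams.calibration('top'); p=cv2.imread('pics/top0.png'); d=np.load('topd.npy')
for u,v,z in ((289,202,70),(335,180,45),(210,248,100),(325,221,60),(349,125,80)): print(ray(c,u,v,z).round(), d[v,u])
print(move_to(470,60,200,1.7))
cv2.imwrite('pics/c1.png',cv2.resize(p[110:240,260:400],None,fx=5.5,fy=4.6,interpolation=cv2.INTER_CUBIC))
E
```

```text
[515.  79.  70.] 973.4888
[567. -26.  45.] 1001.7519
[415. 252. 100.] 955.0643
[471.  -2.  60.] 1006.6088
[688. -59.  80.] 975.90375
(array([-42.46, -43.92,   1.86]), array([-2.000e-03,  1.000e-03,  1.109e+00]))
```

View pics/c1.png

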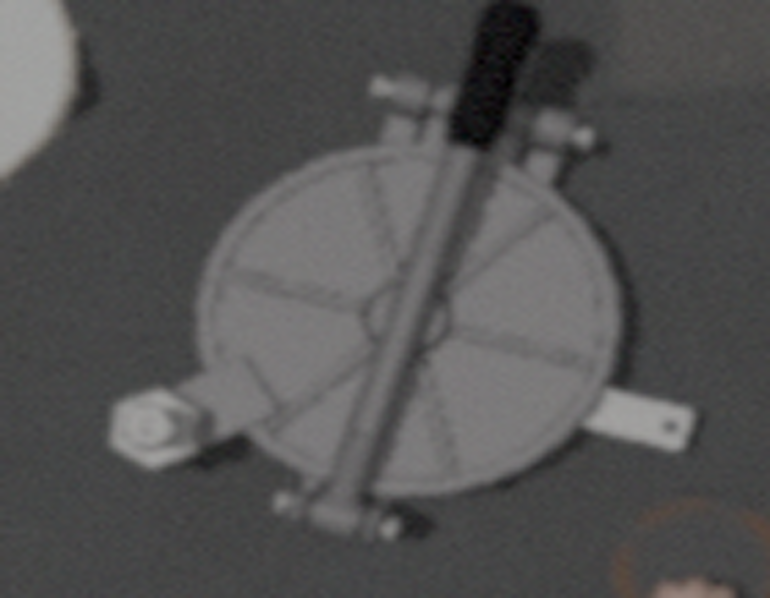

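The crop shows the pale hexagon nut with the round head at about (150,425) in the crop. Its corners point roughly up and down. The axis is near world (512,78).

>>> {"api": "carry_out", "payload": {
  "fingers": [0.1,0.1,0.1,0.1,0.1],
  "travel": [
    [-3.1,-2.7,0],
    [-6.1,-5.5,0],
    [-9.2,-8.2,0],
    [-12.2,-10.9,0],
    [-15.3,-13.6,0]
  ],
  "angular": [
    [0,0,0],
    [0,0,0],
    [0,0,0],
    [0,0,0],
    [0,0,0]
  ]
}}

```text
time_s: 0.65
position: [312.9, 434.2, 218.4]
tcp_rot: [-3.141, -0.0, 2.809]
contact_force: [0.4, -0.2, 0.4]
gripper_width: 57.4
finger_force: 0.0
```

>>> {"api": "carry_out", "payload": {
  "fingers": [0.1,0.1,0.1,0.1,0.1],
  "travel": [
    [-3.1,-2.7,0],
    [-6.1,-5.5,0],
    [-9.2,-8.2,0],
    [-12.2,-10.9,0],
    [-15.3,-13.6,0]
  ],
  "angular": [
    [0,0,0],
    [0,0,0],
    [0,0,0],
    [0,0,0],
    [0,0,0]
  ]
}}

```text
time_s: 1.15
position: [413.0, 255.7, 218.6]
tcp_rot: [-3.141, -0.0, 2.809]
contact_force: [1.1, 1.1, 0.2]
gripper_width: 51.4
finger_force: 0.0
```

>>> {"api": "carry_out", "payload": {
  "fingers": [0.1,0.1,0.1,0.1,0.1],
  "travel": [
    [-3.1,-2.7,0],
    [-6.1,-5.5,0],
    [-9.2,-8.2,0],
    [-12.2,-10.9,0],
    [-15.3,-13.6,0]
  ],
  "angular": [
    [0,0,0],
    [0,0,0],
    [0,0,0],
    [0,0,0],
    [0,0,0]
  ]
}}

```text
time_s: 1.65
position: [513.2, 77.3, 218.6]
tcp_rot: [-3.142, -0.0, 2.809]
contact_force: [0.5, 0.9, -1.4]
gripper_width: 51.3
finger_force: 0.0
```

>>> {"api": "carry_out", "payload": {
  "fingers": [0.1,0.1,0.1,0.1,0.1],
  "travel": [
    [0,0,0],
    [0,0,0],
    [0,0,0],
    [0,0,0],
    [0,0,0]
  ],
  "angular": [
    [0,0,0.14],
    [0,0,0.28],
    [0,0,0.42],
    [0,0,0.56],
    [0,0,0.7]
  ]
}}

```text
time_s: 2.15
position: [512.6, 78.7, 218.4]
tcp_rot: [-3.141, -0.0, 2.103]
contact_force: [0.3, -0.1, 0.8]
gripper_width: 51.1
finger_force: 0.0
```

>>> {"api": "carry_out", "payload": {
  "fingers": [0.1,0.1,0.1,0.1,0.1],
  "travel": [
    [0,0,1],
    [0,0,2],
    [0,0,3],
    [0,0,4],
    [0,0,4]
  ],
  "angular": [
    [0,0,0.14],
    [0,0,0.28],
    [0,0,0.41],
    [0,0,0.41],
    [0,0,0.41]
  ]
}}

```text
time_s: 2.65
position: [511.6, 78.9, 177.2]
tcp_rot: [-3.138, 0.0, 1.702]
contact_force: [-0.3, -0.1, -0.9]
gripper_width: 51.1
finger_force: 0.0
```

```bash
python3 - <<'E'
from h import *
s=status.sense(); print({k:s[k] for k in('position','tcp_rot','joints','contact_force','wrist_torque','gripper_width')})
c,p,d=snap('wrist'); print(c); np.savez('w1.npz',p=p,d=d,**c); cv2.imwrite('pics/w1.png',p)
E
```

```text
{'position': array([511.63857221,  78.85284837, 177.17241999]), 'tcp_rot': array([-3.13796421e+00,  2.94729569e-04,  1.70192048e+00]), 'joints': array([-0.43433929,  0.47968975,  0.35158617,  1.86248065, -0.2146337 ,
        0.84001463,  0.15646957]), 'contact_force': array([-0.25467398, -0.09824082, -0.88737389]), 'wrist_torque': array([-0.07913265,  0.02852302,  0.0031751 ]), 'gripper_width': 51.09311162327365}
{'fx': 277.2477210819161, 'fy': 277.2477210819161, 'cx': 319.72518117966973, 'cy': 200.52126866098334, 'eye': array([501.54568267, 156.88888566, 343.52325764]), 'orientation': array([-0.28667047,  0.00307719,  0.13112806])}
```

View pics/w1.png

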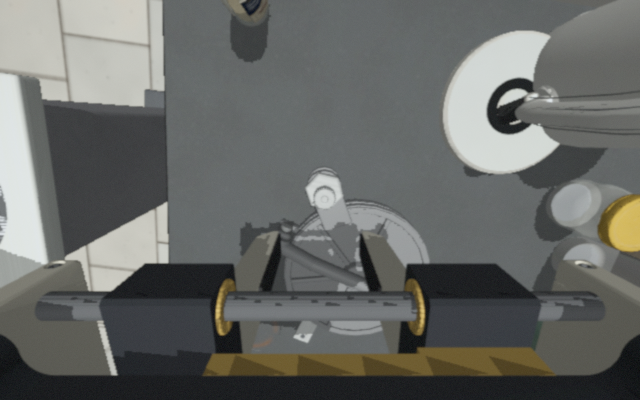

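The wrist view shows the stop screw and nut at about (324,190), between the finger tips and further down. Next I'll zoom in for the hexagon and centre.

```bash
python3 - <<'E'
from h import *
w=dict(np.load('w1.npz')); p=w['p']; d=w['d']
for z in (51,58,77,84): print(z,ray(w,324,192,z).round(1))
M=R.from_euler('xyz',w['orientation']).as_matrix()
v,u=np.mgrid[150:230,285:365]; dd=d[150:230,285:365]
P=np.stack([(u-w['cx'])/w['fx']*dd,-(v-w['cy'])/w['fy']*dd,-dd],-1)@M.T+w['eye']
Z=P[...,2]; near=np.hypot(P[...,0]-511,P[...,1]-79)<35
for lo,hi in ((36,45),(54,62),(74,90)):
    m=near&(Z>lo)&(Z<hi)&(dd>0); q=P[m]; 
    if m.sum()>8:
        print(lo,m.sum(),q.mean(0).round(1),q.min(0).round(1),q.max(0).round(1))
m=(near&(Z>54)&(Z<63)&(dd>0))
print(np.histogram(Z[near],bins=range(0,100,5)))
cv2.imwrite('pics/w1c.png',cv2.resize(p[165:220,290:365],None,fx=10,fy=10,interpolation=cv2.INTER_CUBIC))
E
```

```text
51 [515.3  81.5  51. ]
58 [515.   83.3  58. ]
77 [514.1  88.2  77. ]
84 [513.7  90.   84. ]
36 424 [524.2  66.3  40.1] [495.4  44.4  36.2] [542.2 103.2  42.4]
54 540 [513.7  88.7  57.6] [494.2  64.7  54.3] [534.7 102.2  60.1]
74 416 [514.4  84.7  84. ] [503.6  72.3  74. ] [525.8  94.4  86.7]
(array([277,   5,  52,  32,   1,  13,  26, 174, 263,  20,  31, 534,   2,
         0,  17,  24, 261, 127,   0]), array([ 0,  5, 10, 15, 20, 25, 30, 35, 40, 45, 50, 55, 60, 65, 70, 75, 80,
       85, 90, 95]))
```

View pics/w1c.png

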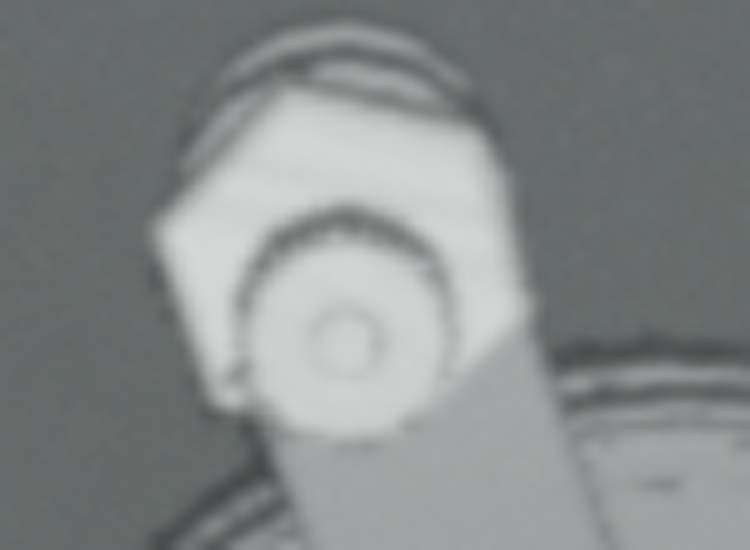

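The crop shows the hexagon's corners at about (285,85), (155,230), (215,410), (485,125) and (530,305), and the head circle at (345,340) with radius about 105. I'll cast these onto z=58 and z=84.

```bash
python3 - <<'E'
from h import *
from scipy.optimize import least_squares
w=dict(np.load('w1.npz'))
f=lambda a,b,z: ray(w,290+a/10-.45,165+b/10-.45,z)[:2]
C=np.array([f(*q,58) for q in((285,85),(155,230),(215,410),(530,305),(485,125))])
k=np.array([0,1,2,4,5])
for sgn in(1,-1):
    g=lambda x:(C-x[:2]-20.8*np.c_[np.cos(x[2]+sgn*k*np.pi/3),np.sin(x[2]+sgn*k*np.pi/3)]).ravel()
    for a in (0,1,2,3,4,5):
        r=least_squares(g,[513,83,a]); 
        if r.cost<60: print(sgn,r.x,r.cost)
print(C.round(1),'head',f(345,340,84.3))
E
```

```text
1 [514.98335422  83.94777959   2.01599526] 0.5281591107987662
1 [514.98335423  83.94777959   2.01599526] 0.5281591107987653
1 [514.98335423  83.94777959   2.01599526] 0.5281591107987602
1 [514.98335423  83.9477796    2.01599526] 0.5281591107987661
1 [514.98335423  83.9477796    2.01599526] 0.5281591107987619
1 [514.98335423  83.9477796    2.01599526] 0.528159110798761
[[506.  102.7]
 [494.4  85.5]
 [503.1  66.5]
 [535.   82.6]
 [527.4 101.3]] head [514.65527014  83.55940774]
```

>>> {"api": "carry_out", "payload": {
  "fingers": [0.1,0.1,0.1,0.1,0.1],
  "travel": [
    [0.4,0.4,2],
    [0.4,0.4,4.5],
    [0.4,0.4,7],
    [0.4,0.4,7],
    [0.4,0.4,7]
  ],
  "angular": [
    [0,0,-0.12],
    [0,0,-0.24],
    [0,0,-0.314],
    [0,0,-0.314],
    [0,0,-0.314]
  ]
}}

```text
time_s: 3.2
position: [516.8, 83.0, 109.2]
tcp_rot: [3.141, 0.0, 2.012]
contact_force: [-0.4, 0.0, 0.2]
gripper_width: 51.1
finger_force: 0.0
```

```bash
python3 - <<'E'
from h import *
s=status.sense(); print({k:s[k] for k in('position','tcp_rot','joints','contact_force','wrist_torque','gripper_width')})
print(move_to(514.8,83.7,44,2.016))
c,p,d=snap('wrist'); cv2.imwrite('pics/w2.png',p[120:320,200:440].repeat(3,0).repeat(3,1)[:600,:720])
E
```

```text
{'position': array([516.80759543,  83.01394237, 109.24898128]), 'tcp_rot': array([3.14107915e+00, 3.80961199e-05, 2.01156267e+00]), 'joints': array([-0.3519101 ,  0.57192614,  0.22670932,  1.9199074 , -0.19723461,
        0.67049457,  0.43569157]), 'contact_force': array([-0.4208039 ,  0.01982747,  0.20420197]), 'wrist_torque': array([-0.02782873,  0.06507982,  0.00465754]), 'gripper_width': 51.145325881743396}
(array([ 0.15, -0.16,  6.52]), array([ 0.001,  0.   , -0.004]))
```

View pics/w2.png

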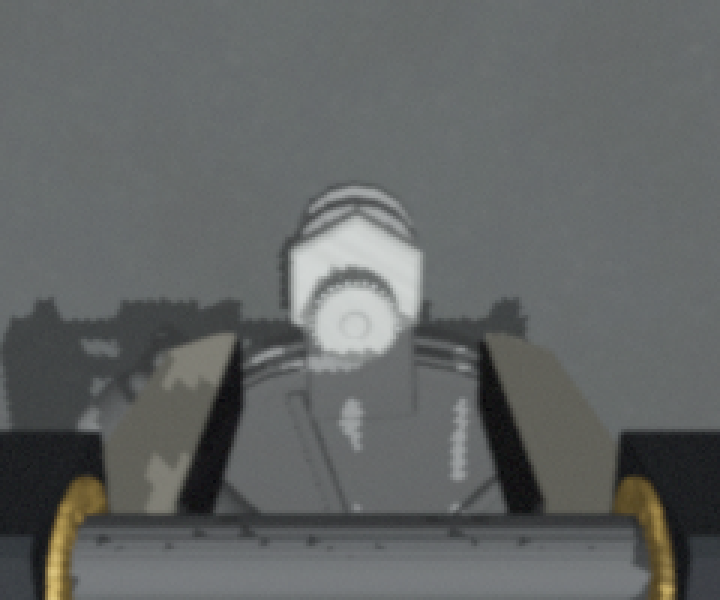

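The view shows the nut's flats parallel to the fingers. The nut centre (357) lies midway between the finger tips (238 and 482). I'll descend and close.

>>> {"api": "carry_out", "payload": {
  "fingers": [0.1,0.1,0.1,0.1,0.1],
  "travel": [
    [0.1,-0.1,2.5],
    [0.1,-0.1,4.5],
    [0.1,-0.1,5.8],
    [0.1,-0.1,6.5],
    [0.1,-0.1,6.5]
  ],
  "angular": [
    [0,0,0],
    [0,0,0],
    [0,0,0],
    [0,0,0],
    [0,0,0]
  ]
}}

```text
time_s: 3.75
position: [515.2, 83.7, 43.6]
tcp_rot: [-3.141, 0.0, 2.013]
contact_force: [-0.3, 0.1, -0.1]
gripper_width: 50.8
finger_force: 0.0
```

>>> {"api": "carry_out", "payload": {
  "fingers": [0.1,-0.4,-0.4,-0.4,-0.4],
  "travel": [
    [0,0,0],
    [0,0,0],
    [0,0,0],
    [0,0,0],
    [0,0,0]
  ],
  "angular": [
    [0,0,0],
    [0,0,0],
    [0,0,0],
    [0,0,0],
    [0,0,0]
  ]
}}

```text
time_s: 4.25
position: [515.1, 83.7, 44.2]
tcp_rot: [3.141, 0.0, 2.013]
contact_force: [-0.3, 0.5, 4.4]
gripper_width: 35.8
finger_force: 29.9
```

```bash
cat > st.py <<'E'
from h import *
s=status.sense(); print({k:np.round(s[k],4) for k in('time_s','position','tcp_rot','joints','contact_force','wrist_torque','gripper_width','finger_force')})
E
python3 st.py
```

```text
{'time_s': np.float64(4.25), 'position': array([515.1276,  83.6634,  44.2123]), 'tcp_rot': array([3.1411e+00, 1.0000e-04, 2.0126e+00]), 'joints': array([-0.3236,  0.6743,  0.1843,  1.9708, -0.234 ,  0.5162,  0.4672]), 'contact_force': array([-0.2613,  0.5215,  4.4494]), 'wrist_torque': array([-0.1537,  0.3071, -0.0374]), 'gripper_width': np.float64(35.8257), 'finger_force': np.float64(29.9351)}
```

>>> {"api": "carry_out", "payload": {
  "fingers": [-0.4,-0.4,-0.4,-0.4,-0.4],
  "travel": [
    [0,0,0],
    [0,0,-0.02],
    [0,0,-0.03],
    [0,0,-0.04],
    [0,0,-0.04]
  ],
  "angular": [
    [0,0,-0.12],
    [0,0,-0.24],
    [0,0,-0.36],
    [0,0,-0.45],
    [0,0,-0.45]
  ]
}}

```text
time_s: 4.75
position: [515.0, 83.6, 44.5]
tcp_rot: [3.141, -0.0, 2.463]
contact_force: [-0.5, 0.2, 5.3]
gripper_width: 35.4
finger_force: 29.9
```

```bash
python3 st.py
```

```text
{'time_s': np.float64(4.75), 'position': array([514.9999,  83.6107,  44.4638]), 'tcp_rot': array([ 3.1413e+00, -2.0000e-04,  2.4626e+00]), 'joints': array([-0.2434,  0.6672,  0.0619,  1.9682, -0.0795,  0.5084,  0.7666]), 'contact_force': array([-0.521 ,  0.1583,  5.276 ]), 'wrist_torque': array([-0.1551,  0.3144,  0.0138]), 'gripper_width': np.float64(35.39), 'finger_force': np.float64(29.9255)}
```

>>> {"api": "carry_out", "payload": {
  "fingers": [-0.4,-0.4,-0.4,0.1,0.1],
  "travel": [
    [0,0,-0.01],
    [0,0,-0.01],
    [0,0,-0.01],
    [0,0,-0.01],
    [0,0,-0.01]
  ],
  "angular": [
    [0,0,-0.1],
    [0,0,-0.1],
    [0,0,-0.1],
    [0,0,-0.1],
    [0,0,-0.1]
  ]
}}

```text
time_s: 5.25
position: [515.1, 83.8, 43.9]
tcp_rot: [3.142, 0.0, 2.561]
contact_force: [0.3, 0.1, 0.4]
gripper_width: 47.1
finger_force: 0.0
```

>>> {"api": "carry_out", "payload": {
  "fingers": [0.1,0.1,0.1,0.1,0.1],
  "travel": [
    [0,0,0],
    [0,0,0],
    [0,0,-0.8],
    [0,0,-1.8],
    [0,0,-1.8]
  ],
  "angular": [
    [0,0,0],
    [0,0,0],
    [0,0,0],
    [0,0,0],
    [0,0,0]
  ]
}}

```text
time_s: 5.75
position: [516.3, 83.9, 63.9]
tcp_rot: [3.139, 0.003, 2.563]
contact_force: [-0.6, 0.4, 0.6]
gripper_width: 51.1
finger_force: 0.0
```

>>> {"api": "carry_out", "payload": {
  "fingers": [0.1,0.1,0.1,0.1,0.1],
  "travel": [
    [0,0,0],
    [0,0,0],
    [0,0,0],
    [0,0,0],
    [0,0,0]
  ],
  "angular": [
    [0,0,-0.14],
    [0,0,-0.28],
    [0,0,-0.42],
    [0,0,-0.5],
    [0,0,-0.5]
  ]
}}

```text
time_s: 6.25
position: [515.1, 83.5, 62.4]
tcp_rot: [3.141, 0.0, 3.062]
contact_force: [-0.4, -0.5, 0.1]
gripper_width: 51.0
finger_force: 0.0
```

```bash
python3 st.py; python3 -c "
from h import *
print(move_to(514.8,83.7,63,3.06))"
```

```text
{'time_s': np.float64(6.25), 'position': array([515.1336,  83.4977,  62.4088]), 'tcp_rot': array([3.1413e+00, 4.0000e-04, 3.0622e+00]), 'joints': array([-0.1347,  0.6375, -0.1024,  1.9536,  0.1152,  0.5555,  1.1764]), 'contact_force': array([-0.3587, -0.4725,  0.1409]), 'wrist_torque': array([-0.0332, -0.0141,  0.0157]), 'gripper_width': np.float64(51.0278), 'finger_force': np.float64(0.0)}
(array([ 0.03,  0.02, -0.06]), array([0.   , 0.   , 0.002]))
```

>>> {"api": "carry_out", "payload": {
  "fingers": [-0.8,-0.8,-0.8,-0.8,-0.8],
  "travel": [
    [0,0,0],
    [0,0,0],
    [0,0,0],
    [0,0,0],
    [0,0,0]
  ],
  "angular": [
    [0,0,0],
    [0,0,0],
    [0,0,0],
    [0,0,0],
    [0,0,0]
  ]
}}

```text
time_s: 6.75
position: [514.9, 83.4, 62.1]
tcp_rot: [-3.141, -0.0, 3.062]
contact_force: [-0.3, -0.5, 0.2]
gripper_width: 21.1
finger_force: 30.0
```

```bash
python3 st.py
```

```text
{'time_s': np.float64(6.75), 'position': array([514.9255,  83.4473,  62.1497]), 'tcp_rot': array([-3.1410e+00, -2.0000e-04,  3.0625e+00]), 'joints': array([-0.1359,  0.6379, -0.1012,  1.9538,  0.1152,  0.5557,  1.1764]), 'contact_force': array([-0.3041, -0.4712,  0.1957]), 'wrist_torque': array([-0.0808,  0.0606,  0.0179]), 'gripper_width': np.float64(21.1416), 'finger_force': np.float64(30.0002)}
```

>>> {"api": "carry_out", "payload": {
  "fingers": [-0.8,-0.8,-0.8,-0.8,-0.8],
  "travel": [
    [0,0,0.01],
    [0,0,0.02],
    [0,0,0.03],
    [0,0,0.04],
    [0,0,0.04]
  ],
  "angular": [
    [0,0,0.12],
    [0,0,0.24],
    [0,0,0.36],
    [0,0,0.5],
    [0,0,0.5]
  ]
}}

```text
time_s: 7.25
position: [515.0, 83.6, 61.7]
tcp_rot: [-3.141, 0.0, 2.562]
contact_force: [0.6, 0.1, 0.7]
gripper_width: 21.1
finger_force: 30.0
```

```bash
python3 st.py
```

```text
{'time_s': np.float64(7.25), 'position': array([514.9597,  83.552 ,  61.728 ]), 'tcp_rot': array([-3.1409e+00,  4.0000e-04,  2.5625e+00]), 'joints': array([-0.2295,  0.6373,  0.0396,  1.957 , -0.0437,  0.5483,  0.8314]), 'contact_force': array([0.6346, 0.1444, 0.7153]), 'wrist_torque': array([-0.1435,  0.015 , -0.0409]), 'gripper_width': np.float64(21.0641), 'finger_force': np.float64(30.0015)}
```

>>> {"api": "carry_out", "payload": {
  "fingers": [-0.8,-0.8,-0.8,-0.8,-0.8],
  "travel": [
    [0,0,0.01],
    [0,0,0.02],
    [0,0,0.03],
    [0,0,0.04],
    [0,0,0.04]
  ],
  "angular": [
    [0,0,0.12],
    [0,0,0.24],
    [0,0,0.36],
    [0,0,0.5],
    [0,0,0.5]
  ]
}}

```text
time_s: 7.75
position: [515.1, 83.6, 61.4]
tcp_rot: [-3.141, 0.001, 2.065]
contact_force: [0.2, -1.6, 0.3]
gripper_width: 21.2
finger_force: 30.0
```

```bash
cat > tq.py <<'E'
from h import *
a=[]
for i in range(4):
    s=status.sense(); a.append(np.r_[s['wrist_torque'],s['contact_force']]); cams.snapshot('top')
a=np.array(a); print('Tz',a[:,2].round(3),'mean',a.mean(0).round(3),'yaw',s['tcp_rot'][2].round(4),'pos',s['position'].round(2),'w',round(s['gripper_width'],2))
E
python3 tq.py
```

```text
Tz [-0.03  -0.011 -0.022 -0.007] mean [-0.216 -0.029 -0.018  0.163 -1.001  0.324] yaw 2.0665 pos [515.08  83.67  61.35] w 20.81
```

>>> {"api": "carry_out", "payload": {
  "fingers": [-0.8,-0.8,-0.8,-0.8],
  "travel": [
    [0,0,0.01],
    [0,0,0.02],
    [0,0,0.02],
    [0,0,0.02]
  ],
  "angular": [
    [0,0,0.12],
    [0,0,0.24],
    [0,0,0.3],
    [0,0,0.3]
  ]
}}

```text
time_s: 8.35
position: [515.2, 83.7, 61.1]
tcp_rot: [3.141, 0.0, 1.765]
contact_force: [0.4, -0.7, 0.1]
gripper_width: 21.3
finger_force: 30.0
```

```bash
python3 tq.py
```

```text
Tz [-0.043 -0.077 -0.025 -0.057] mean [-0.218 -0.073 -0.051  0.434 -0.868 -0.912] yaw 1.7648 pos [515.19  83.7   61.15] w 21.2
```

>>> {"api": "carry_out", "payload": {
  "fingers": [-0.8,-0.8,-0.8],
  "travel": [
    [0,0,0.01],
    [0,0,0.01],
    [0,0,0.01]
  ],
  "angular": [
    [0,0,0.1],
    [0,0,0.15],
    [0,0,0.15]
  ]
}}

```text
time_s: 8.85
position: [515.2, 83.7, 61.0]
tcp_rot: [3.141, 0.0, 1.614]
contact_force: [1.2, 0.7, -1.8]
gripper_width: 21.5
finger_force: 30.0
```

```bash
python3 tq.py
```

```text
Tz [-0.015  0.001 -0.02  -0.033] mean [-0.238 -0.186 -0.017  1.165 -0.019 -1.417] yaw 1.6142 pos [515.21  83.68  61.02] w 20.91
```

>>> {"api": "carry_out", "payload": {
  "fingers": [-0.8,-0.8,-0.8],
  "travel": [
    [0,0,0.01],
    [0,0,0.01],
    [0,0,0.01]
  ],
  "angular": [
    [0,0,0.1],
    [0,0,0.15],
    [0,0,0.15]
  ]
}}

```text
time_s: 9.35
position: [515.2, 83.7, 60.9]
tcp_rot: [3.141, 0.0, 1.464]
contact_force: [1.5, -0.5, -1.3]
gripper_width: 21.0
finger_force: 30.0
```

```bash
python3 tq.py
```

```text
Tz [0.032 0.059 0.096 0.076] mean [-0.271 -0.287  0.066  1.709 -1.115 -1.743] yaw 1.4642 pos [515.24  83.66  60.93] w 21.36
```

>>> {"api": "carry_out", "payload": {
  "fingers": [-0.8,-0.8],
  "travel": [
    [0,0,0],
    [0,0,0]
  ],
  "angular": [
    [0,0,0.05],
    [0,0,0.05]
  ]
}}

```text
time_s: 9.75
position: [515.2, 83.7, 60.9]
tcp_rot: [3.141, 0.0, 1.413]
contact_force: [2.8, -0.9, -2.5]
gripper_width: 21.4
finger_force: 30.0
```

```bash
python3 tq.py;python3 tq.py
```

```text
Tz [0.087 0.005 0.065 0.111] mean [-0.291 -0.434  0.067  2.571 -1.024 -2.758] yaw 1.414 pos [515.25  83.68  60.9 ] w 20.82
Tz [0.087 0.094 0.105 0.088] mean [-0.315 -0.502  0.093  3.05  -0.867 -3.006] yaw 1.4133 pos [515.25  83.65  60.92] w 21.23
```

>>> {"api": "carry_out", "payload": {
  "fingers": [0.1,0.1,0.1,0.1,0.1],
  "travel": [
    [0,0,0],
    [0,0,0],
    [0,0,0],
    [0,0,0],
    [0,0,0]
  ],
  "angular": [
    [0,0,0],
    [0,0,0],
    [0,0,0],
    [0,0,-0.14],
    [0,0,-0.28]
  ]
}}

```text
time_s: 10.65
position: [514.3, 84.1, 60.9]
tcp_rot: [-3.14, -0.0, 1.699]
contact_force: [-0.4, -0.3, -0.5]
gripper_width: 50.4
finger_force: 0.0
```

>>> {"api": "carry_out", "payload": {
  "fingers": [0.1,0.1,0.1,0.1,0.1],
  "travel": [
    [0,0,0],
    [0,0,0],
    [0,0,0],
    [0,0,0],
    [0,0,0]
  ],
  "angular": [
    [0,0,-0.14],
    [0,0,-0.28],
    [0,0,-0.42],
    [0,0,-0.56],
    [0,0,-0.7]
  ]
}}

```text
time_s: 11.15
position: [514.4, 83.7, 61.0]
tcp_rot: [-3.141, -0.001, 2.399]
contact_force: [0.4, 0.3, -0.7]
gripper_width: 50.9
finger_force: 0.0
```

>>> {"api": "carry_out", "payload": {
  "fingers": [0.1,0.1,0.1,0.1,0.1],
  "travel": [
    [0,0,0],
    [0,0,0],
    [0,0,0],
    [0,0,0],
    [0,0,0]
  ],
  "angular": [
    [0,0,-0.14],
    [0,0,-0.17],
    [0,0,-0.17],
    [0,0,-0.17],
    [0,0,-0.17]
  ]
}}

```text
time_s: 11.65
position: [514.9, 83.8, 60.9]
tcp_rot: [-3.141, -0.0, 2.562]
contact_force: [-0.7, -0.1, -0.5]
gripper_width: 51.4
finger_force: 0.0
```

```bash
python3 tq.py; python3 -c "
from h import *
print(move_to(514.9,83.7,44.4,2.561))
c,p,d=snap('wrist');cv2.imwrite('pics/w3.png',p[120:320,200:440].repeat(3,0).repeat(3,1))"
```

```text
Tz [ 0.012 -0.001 -0.039  0.023] mean [-0.003  0.024 -0.001  0.025 -0.306  0.007] yaw 2.5625 pos [514.92  83.82  60.93] w 50.92
(array([-0.  , -0.01,  1.65]), array([-0.   , -0.   ,  0.002]))
```

View pics/w3.png

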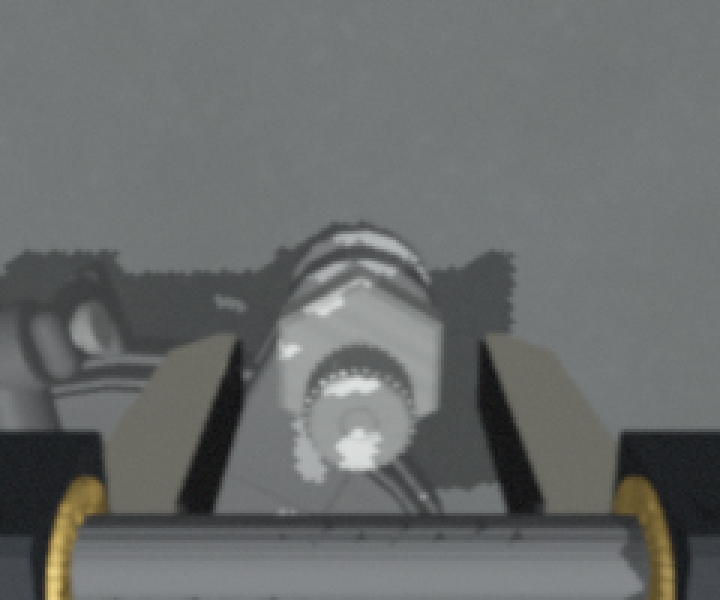

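The nut is still aligned with the fingers and centred (flats at about 280 and 440). I'll go down, grip, and run it down.

>>> {"api": "carry_out", "payload": {
  "fingers": [0.1,0.1,0.1,-0.4,-0.4],
  "travel": [
    [0,0,0.9],
    [0,0,1.65],
    [0,0,1.65],
    [0,0,1.65],
    [0,0,1.65]
  ],
  "angular": [
    [0,0,0],
    [0,0,0],
    [0,0,0],
    [0,0,0],
    [0,0,0]
  ]
}}

```text
time_s: 12.4
position: [515.1, 83.7, 44.4]
tcp_rot: [-3.142, 0.0, 2.563]
contact_force: [0.3, 0.9, 0.4]
gripper_width: 39.6
finger_force: 0.0
```

>>> {"api": "carry_out", "payload": {
  "fingers": [-0.4,-0.4,-0.4,-0.4,-0.4],
  "travel": [
    [0,0,0],
    [0,0,0],
    [0,0,0],
    [0,0,0.01],
    [0,0,0.01]
  ],
  "angular": [
    [0,0,0],
    [0,0,0],
    [0,0,0],
    [0,0,0.1],
    [0,0,0.1]
  ]
}}

```text
time_s: 12.9
position: [515.0, 83.6, 44.4]
tcp_rot: [-3.141, 0.0, 2.463]
contact_force: [0.4, -0.5, 0.2]
gripper_width: 35.5
finger_force: 29.9
```

```bash
python3 tq.py
```

```text
Tz [-0.055 -0.058 -0.006  0.001] mean [-0.14   0.03  -0.029  0.036 -0.708  0.014] yaw 2.4645 pos [515.02  83.6   44.45] w 35.8
```

>>> {"api": "carry_out", "payload": {
  "fingers": [-0.4,-0.4,-0.4],
  "travel": [
    [0,0,0.01],
    [0,0,0.01],
    [0,0,0.01]
  ],
  "angular": [
    [0,0,0.1],
    [0,0,0.1],
    [0,0,0.1]
  ]
}}

```text
time_s: 13.4
position: [515.1, 83.6, 44.4]
tcp_rot: [-3.142, 0.0, 2.365]
contact_force: [0.2, -1.4, 0.6]
gripper_width: 35.9
finger_force: 29.9
```

```bash
python3 tq.py
```

```text
Tz [-0.013 -0.073  0.043 -0.003] mean [-0.224  0.038 -0.011 -0.203 -0.975  1.154] yaw 2.3641 pos [515.03  83.58  44.37] w 35.46
```

>>> {"api": "carry_out", "payload": {
  "fingers": [-0.4,-0.4,-0.4],
  "travel": [
    [0,0,0.01],
    [0,0,0.01],
    [0,0,0.01]
  ],
  "angular": [
    [0,0,0.05],
    [0,0,0.08],
    [0,0,0.08]
  ]
}}

```text
time_s: 13.9
position: [515.1, 83.6, 44.3]
tcp_rot: [3.142, 0.0, 2.283]
contact_force: [-0.6, -0.4, 1.8]
gripper_width: 35.9
finger_force: 29.9
```

```bash
python3 tq.py
```

```text
Tz [-0.019  0.009 -0.016 -0.003] mean [-0.283  0.126 -0.007 -0.475 -0.828  2.621] yaw 2.2833 pos [515.07  83.64  44.31] w 35.76
```

>>> {"api": "carry_out", "payload": {
  "fingers": [-0.4,-0.4,-0.4],
  "travel": [
    [0,0,0],
    [0,0,0.01],
    [0,0,0.01]
  ],
  "angular": [
    [0,0,0.05],
    [0,0,0.08],
    [0,0,0.08]
  ]
}}

```text
time_s: 14.4
position: [515.1, 83.6, 44.2]
tcp_rot: [-3.142, 0.0, 2.203]
contact_force: [-1.2, -1.6, 4.7]
gripper_width: 35.8
finger_force: 29.9
```

```bash
python3 tq.py
```

```text
Tz [0.002 0.083 0.054 0.039] mean [-0.365  0.199  0.045 -1.09  -1.483  5.491] yaw 2.2034 pos [515.05  83.65  44.24] w 35.31
```

>>> {"api": "carry_out", "payload": {
  "fingers": [-0.4,-0.4,-0.4],
  "travel": [
    [0,0,0],
    [0,0,0],
    [0,0,0]
  ],
  "angular": [
    [0,0,0.05],
    [0,0,0.08],
    [0,0,0.08]
  ]
}}

```text
time_s: 14.9
position: [515.1, 83.6, 44.2]
tcp_rot: [3.141, 0.0, 2.123]
contact_force: [-0.1, -1.4, 4.7]
gripper_width: 35.6
finger_force: 29.9
```

```bash
python3 tq.py; python3 tq.py
```

```text
Tz [0.17  0.131 0.109 0.131] mean [-0.397  0.242  0.135 -0.555 -1.617  5.142] yaw 2.1235 pos [515.09  83.64  44.2 ] w 35.95
Tz [0.128 0.129 0.137 0.137] mean [-0.389  0.197  0.133 -0.889 -1.519  5.051] yaw 2.1235 pos [515.1   83.63  44.21] w 35.46
```

Rise is about 0.145 N m and follows 1 N m per rad. Another 0.05 rad brings it to about 0.2.

>>> {"api": "carry_out", "payload": {
  "fingers": [-0.4,-0.4,-0.4],
  "travel": [
    [0,0,0],
    [0,0,0],
    [0,0,0]
  ],
  "angular": [
    [0,0,0.03],
    [0,0,0.05],
    [0,0,0.05]
  ]
}}

```text
time_s: 15.6
position: [515.1, 83.7, 44.2]
tcp_rot: [3.141, 0.0, 2.073]
contact_force: [-0.9, -2.2, 4.9]
gripper_width: 35.7
finger_force: 29.8
```

```bash
python3 tq.py; python3 tq.py
```

```text
Tz [0.247 0.212 0.284 0.25 ] mean [-0.406  0.229  0.248 -0.727 -1.664  5.292] yaw 2.0732 pos [515.1   83.66  44.18] w 35.47
Tz [0.242 0.225 0.177 0.258] mean [-0.412  0.205  0.225 -1.085 -1.395  4.907] yaw 2.0732 pos [515.11  83.64  44.19] w 35.93
```

>>> {"api": "carry_out", "payload": {
  "fingers": [0.1,0.1,0.1,0.1,0.1],
  "travel": [
    [0,0,0],
    [0,0,0],
    [0,0,0],
    [0,0,-2],
    [0,0,-4]
  ],
  "angular": [
    [0,0,0],
    [0,0,0],
    [0,0,0],
    [0,0,0],
    [0,0,0]
  ]
}}

```text
time_s: 16.5
position: [514.3, 83.9, 83.7]
tcp_rot: [-3.139, -0.001, 2.073]
contact_force: [0.4, -0.4, 0.4]
gripper_width: 51.4
finger_force: 0.0
```

>>> {"api": "carry_out", "payload": {
  "fingers": [0.1,0.1,0.1,0.1,0.1],
  "travel": [
    [0,0,-3],
    [0,0,-6],
    [0,0,-8],
    [0,0,-8],
    [0,0,-8]
  ],
  "angular": [
    [0,0,0],
    [0,0,0],
    [0,0,0],
    [0,0,0],
    [0,0,0]
  ]
}}

```text
time_s: 17.0
position: [514.6, 84.0, 163.6]
tcp_rot: [-3.141, -0.0, 2.073]
contact_force: [-0.1, -0.6, 0.5]
gripper_width: 51.2
finger_force: 0.0
```

```bash
python3 tq.py; python3 -c "
from h import *
print(finish_job())"
```

```text
Tz [ 0.03  -0.017  0.012 -0.063] mean [-0.037  0.037 -0.009 -0.359  0.007 -0.038] yaw 2.0728 pos [513.93  83.68 162.56] w 51.09
the job is handed in; nothing more can be done
None
```

I slackened the nut, turned the stop screw down to about 0.1 N m on the button, retightened the nut to about 0.24 N m (top of the hand-firm range), and handed the job in at about 17 s with the arm clear; no verdict came back and contact forces can't be read directly.

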